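Step the day counter to six

ROBOT

A 6-joint arm with a two-finger parallel gripper is mounted at the origin on the work surface. World frame = base frame: x ahead of the robot, y to its left, z up, the work surface at z = 0. Lengths are in mm, angles in rad, forces in N, time in s.
With the tool pointing down it reaches from about 275 to 825 mm from the base axis. Payload 5.2 kg.
Tool frame: the origin (TCP) lies at the very end of the fingers, on their centre line; the grasp point (between the pads) lies 19 mm behind it; z points along the fingers, y is the line along which they close (so a half turn about z gives the same grasp; the last joint's range is limited). The gripper opens to 93 mm and grips with 3 to 60 N. Pads are 15 mm wide; open, the fingers measure 128 mm over their backs; the gripper's body (75 mm by 188 mm) begins 65 mm behind the grasp point.
Start: joints at [1.014, 0.259, 1.535, -0, 1.348, -0.203], TCP at [190.534, 515.947, 184.753] pointing down, gripper open.
Joint ranges: [-3.14, 3.14], [-0.91, 2.08], [0.19, 2.58], [-1.22, 4.36], [0.22, 2.71], [-3.12, 3.12]. Speed limits (rad/s): [2.57, 2.57, 3.14, 3.14, 3.14, 3.14].

INTERFACE

Orientations are given as [roll, pitch, yaw] about the fixed x, y, z axes, in that order (R = Rz(yaw) Ry(pitch) Rx(roll)).
In Python, from bench import robot gives the robot as it stands. The module is installed in compiled form; this text tells all that it offers. Calls block until the motion is done:
- robot.move_ptp(position, orientation): joint-space move of the TCP to a pose.
- robot.move_linear(position, ori=None, speed=150, f_stop=None): straight line of the TCP; ori=None keeps the orientation; speed is the mean speed in mm/s. With f_stop (N) it stops when the force on the tool has changed by that much, and returns True; else False.
- robot.move_j(angles): joint-space move.
- robot.move_gripper(opening): opening from 0.0 (shut) to 1.0 (fully open); the grip force is fixed at half the most; returns when the fingers have stopped.
- robot.sleep(seconds).
- robot.inverse_kinematics(position, orientation): joint angles nearest the present ones, or None.
- robot.get_image(name): name is "scene" or "top" or "wrist"; returns a dict with "img" (480x640x3 uint8, blue, green, red), "fovy" (degrees; the focal length in pixels is half the picture's height over the tangent of half this angle, whatever the lens; pixels are square), "cx", "cy" (the principal point, pixels), "eye" and "orientation" of the camera in the world. Camera axes: x right, y down, z forward; pixel columns grow to the right and rows downward; lengths in mm; the calibration is good to about 2 mm. The wrist camera is an equidistant fisheye: a pixel r from the principal point sees the ray r / f radians off the axis. A picture is of the moment at which its call begins. There is no depth.
A pose or a line that the arm cannot do raises robot.MotionError and nothing moves.
- robot.hand_in(): hands the job in; it is judged then, once.
Readings, each from a call of its own:
- robot.current_t(): time.
- robot.current_qpos(): joint angles.
- robot.current_joint_vel(): joint speeds.
- robot.current_joint_efforts(): joint torques, N m.
- robot.current_tcp_pos(): TCP position.
- robot.current_eef_rot(): TCP orientation.
- robot.current_contact_force(): force on the tool from outside, world axes, zero at the start.
- robot.current_ft_torque(): the same for the moment, N m.
- robot.current_gripper_width(): opening from 0.0 (shut) to 1.0 (fully open).
- robot.current_finger_force(): force on a finger pad.
Only numpy, scipy, OpenCV 4.12 (cv2) and the standard library are available. Lean on these libraries where they do the work, as an engineer would, in place of code of your own. Each camera call takes 0.05 s, during which the arm holds its last target. There are 200 camera calls.

TASK

On the white day counter, press the black button on its sloping front again and again, each time down to its stop and letting it come right up, until the drum face with six dots lies squarely up in the clear window between the pointers. Do not step the drum past six, do not lean on the button with more than about 40 N (a few kilos), and leave everything else on the flap where it is.

Things in the scene. Friction and masses are not known exactly. Their poses are not given: they have to be found in the camera images.
- counter: White day counter screwed to the flap, 140 x 146 mm in plan, 116 mm high. Origin: middle of its width at the flap's surface; x points from its front to its back (at yaw 0 away from the robot), y to the left, z up. The drum sits under a clear window in the left (+y) part, the black button on the sloping front of the right (-y) part. It cannot move.
- stem_hole (a point): Where the button's stem comes out of the sloping front face; axes as counter. The stem points out along (-0.5, 0, 0.866) in these axes, 30 degrees off vertical, and is pressed along (0.5, 0, -0.866). The button is a flat black disc, diameter 40, 8 mm thick, square to the stem. Its outer face, when up, is 31 to 44 mm from here along the stem: the stem is adjustable, the length is not reported.
- stem_line (a point): Point on the stem's axis 60 mm out from stem_hole, in free air 16 to 29 mm off the button's face. Spring loaded: 3 to 4 N to start the button, up to about 11 N while it steps, then after 18 to 19 mm a stiff rubber buffer (4 N per mm) and at 23 mm a hard stop. Fully down means pushed on the buffer with about 13 to 25 N; the disc's face is then 8 to 25 mm from stem_hole. Draw back 45 mm or more from it to let the button up.
- drum (a joint): Turn of the eight-sided drum, rad, growing as it steps, 0.785 per face. Faces carry 1 to 8 black dots in rising order: 2.356 = one dot squarely up, 3.142 two, 3.927 three, 4.712 four, 5.498 five, 6.283 six. Starts between 2.5 and 4.7, often askew between faces. It cannot be turned back.
- six_face (a point): Middle of the drum face with six dots (two rows of three, dots 8 mm wide); z points out of the face. When up, it is level, 106 mm above the flap. A full press from a fully risen button squares the drum to the next face; from within about 0.14 rad short of a face, to the one after it. A press that stops short leaves the drum askew; the next full press then squares it.
- window_mark (a point): Middle of the clear window on top of the counter, 114 mm above the flap; the two black pointers stand on the white rims either side of it. The face shown is the one lying level beneath it.
- mug: Yellow mug, 80 mm wide, 92 mm high, bystander. Origin: centre of its underside.
- tray: Bamboo tray, 200 x 240 x 28 mm, bystander. Origin: centre of its underside.
- honey_jar: Jar on the tray, 68 mm wide, 85 mm high, bystander. Origin: centre of its underside.
- snack_carton: Cardboard snack carton, 100 x 62 x 34 mm, close beside the counter, bystander. Origin: centre of its underside.
- timer: Black push button timer, 72 x 72 x 30 mm, with a grey button; close beside the counter, bystander. Origin: centre of its underside.
- opener: Flat steel bottle opener, about 140 x 40 x 6 mm, bystander. Origin: middle, underside.
- lunch_box: Grey open lunch box with one divider, 200 x 150 x 60 mm, bystander. Origin: centre of its underside.
There are look-alikes about, which are no part of the job. What is shaped like the counter but purple is not meant.

How it is judged:
By the outcome, as a careful person would: the job done as asked, in the order asked, and still so for the second after the job is handed in, with the robot touching nothing.
It also fails if it takes over 51 s, if anything falls off the work surface, if the arm or the gripper's body presses on something with over 40 N, if the wrist force passes 120 N, or if a joint passes its speed limit or range.

## Working session

There is one attempt and no reset: what is moved stays moved. The work goes in short steps, each a Python script; the robot and the scene stay as the last script left them, time stands still between calls to the robot, and variables do not carry over. Pictures are saved under pics/ and viewed, at most 10 in all, crops included, and the job is handed in when it is done.

```bash
mkdir -p pics; python3 - <<'E'
from bench import robot
import cv2
for n in("scene","top"):
    d=robot.get_image(n); cv2.imwrite(f"pics/{n}0.png",d["img"]); print(n,{k:v for k,v in d.items() if k!="img"})
E
```

```text
scene {'fovy': 49.357446747640864, 'cx': 319.8347017443948, 'cy': 249.56468839257656, 'eye': array([907.2456103 , 713.44152655, 961.21583684]), 'orientation': array([-2.35645127, -0.01732509,  2.61168115])}
top {'fovy': 48.25979343246001, 'cx': 323.9604860948846, 'cy': 233.35160211878176, 'eye': array([ 234.52712044,   -1.88137807, 1396.85214871]), 'orientation': array([-2.9630567 , -0.01564194, -1.59532844])}
```

View pics/scene0.png

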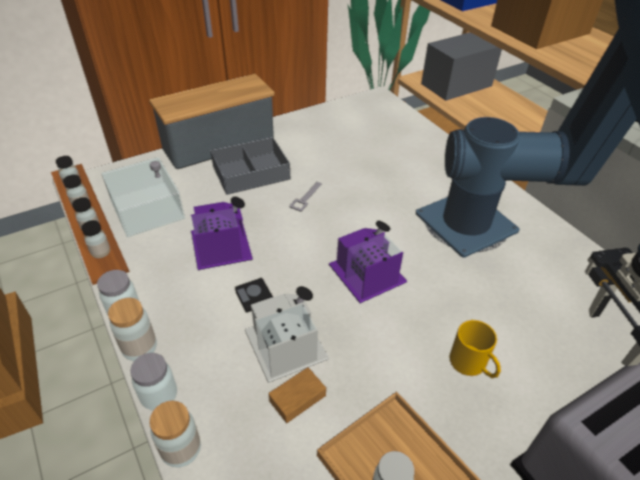

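View pics/top0.png

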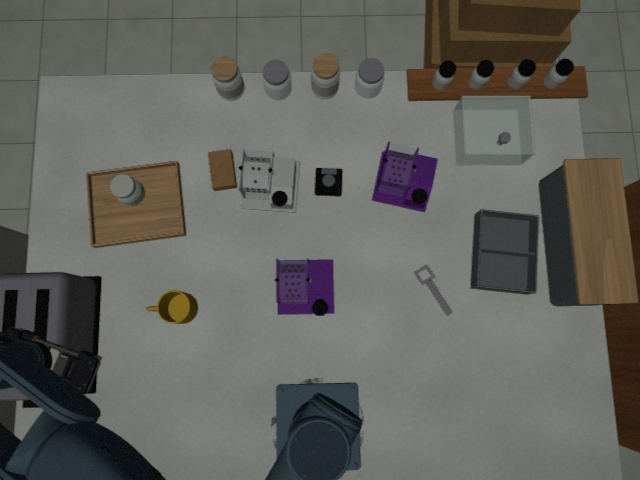

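The scene and top pictures show three counter shapes. The white one is at top (269,182) and scene (286,335). The two purple ones are at top (405,177) and (305,287), and don't fit because the counter asked for is white. I'll confirm with an enlarged crop.

```bash
cat > h.py <<'E'
import numpy as np, cv2
from scipy.spatial.transform import Rotation as R
from bench import robot
def cam(d):
    return d["eye"],R.from_euler("xyz",d["orientation"]).as_matrix()
def ray(d,u,v,fish=False):
    e,M=cam(d); f=240/np.tan(np.radians(d["fovy"]/2)); x=np.array([u-d["cx"],v-d["cy"]])
    if fish:
        r=np.hypot(*x); t=r/f; c=np.r_[x/max(r,1e-9)*np.sin(t),np.cos(t)]
    else: c=np.r_[x/f,1]; c/=np.linalg.norm(c)
    return e,M@c
def proj(d,p,fish=False):
    e,M=cam(d); f=240/np.tan(np.radians(d["fovy"]/2)); c=M.T@(np.asarray(p)-e)
    if fish:
        r=np.hypot(*c[:2]); return np.array([d["cx"],d["cy"]])+c[:2]/r*f*np.arctan2(r,c[2])
    return np.array([d["cx"],d["cy"]])+f*c[:2]/c[2]
def plane(d,u,v,z,fish=False):
    e,r=ray(d,u,v,fish); return e+r*(z-e[2])/r[2]
def tri(rays):
    A=np.zeros((3,3));b=np.zeros(3)
    for e,r in rays: P=np.eye(3)-np.outer(r,r);A+=P;b+=P@e
    p=np.linalg.solve(A,b); return p,[np.linalg.norm((np.eye(3)-np.outer(r,r))@(p-e)) for e,r in rays]
E
python3 - <<'E'
from h import *
D={n:robot.get_image(n) for n in("scene","top")}
s=D["scene"]["img"];t=D["top"]["img"]
a=cv2.resize(s[270:400,225:345],None,fx=4,fy=4,interpolation=cv2.INTER_CUBIC)
b=cv2.resize(t[140:220,230:310],None,fx=4.0,fy=4.0,interpolation=cv2.INTER_CUBIC)
o=np.zeros((520,800,3),np.uint8);o[:,:480]=a;o[:320,480:]=b
cv2.imwrite("pics/crop.png",o)
def blob(im,x0,x1,y0,y1):
    m=(im[y0:y1,x0:x1].max(2)<45).astype(np.uint8)
    n,l,st,c=cv2.connectedComponentsWithStats(m);i=1+np.argmax(st[1:,4]);return c[i]+[x0,y0],st[i]
bs=blob(s,285,325,280,310);bt=blob(t,265,297,185,212);print(bs,bt)
print(tri([ray(D["scene"],*bs[0]),ray(D["top"],*bt[0])]))
print(robot.current_t())
E
```

```text
(array([304.09, 293.07]), array([ 13,   8,  13,  11, 100], dtype=int32)) (array([279.26923077, 198.24175824]), array([  7,   6,  15,  16, 182], dtype=int32))
(array([557.84903646,  80.41908615, 106.0428978 ]), [np.float64(0.33453000665392524), np.float64(0.33453000665400456)])
0.2
```

View pics/crop.png

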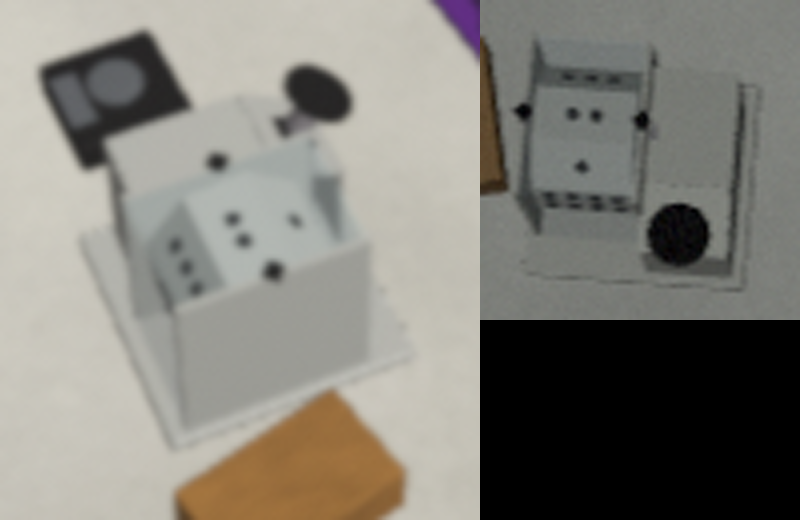

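The white counter is confirmed in the crop: black button at top (279,198), faces one and two near the top. Next I get its yaw from the pointers and base edges, then move in front of the button to check from near.

```bash
python3 - <<'E'
from h import *
D={n:robot.get_image(n) for n in("scene","top")}
L,e1=tri([ray(D["scene"],293.5,337.5),ray(D["top"],240.75,167.75)])
Rr,e2=tri([ray(D["scene"],279.25,310.25),ray(D["top"],270.25,169.75)])
y=L-Rr;print(L,e1,Rr,e2,"yaw ptr",np.degrees(np.arctan2(-y[0],y[1])))
# base plate front & right edges (top crop)
c=lambda u,v:plane(D["top"],230+(u-480)/4,140+v/4,5)
a=c(525,275);b=c(744,290);e=c(757,85);print("yaw front",np.degrees(np.arctan2(-(a-b)[0],(a-b)[1])),"yaw right",np.degrees(np.arctan2((e-b)[1],(e-b)[0])),a,b,e)
yaw=np.arctan2(-y[0],y[1])
x=np.array([np.cos(yaw),np.sin(yaw),0]);B=np.array([557.8,80.4,106.]);
ax=-.5*x+np.array([0,0,.866])
z=-ax
robot.move_gripper(0)
p=robot.current_tcp_pos();robot.move_linear([p[0],p[1],p[2]+70])
P=B+90*ax
for s in(1,-1):
    Y=s*np.array([-np.sin(yaw),np.cos(yaw),0]);o=R.from_matrix(np.c_[np.cross(Y,z),Y,z]).as_euler("xyz")
    q=robot.inverse_kinematics(P,o);print(s,q,o)
    if q is not None and (s==1 or 'best' not in globals() or abs(q[5])<abs(best[0][5])): best=(q,o)
robot.move_ptp(P,best[1])
d=robot.get_image("wrist");cv2.imwrite("pics/w1.png",d["img"]);print(robot.current_t(),robot.current_tcp_pos(),{k:v for k,v in d.items() if k!="img"})
E
```

```text
[635.06562707 175.01339435 114.14914233] [np.float64(0.33645956130689547), np.float64(0.3364595613070083)] [628.42716063 101.74535154 114.92967754] [np.float64(0.08896170285194158), np.float64(0.08896170285201552)] yaw ptr -5.177160083897577
yaw front -5.218172053884566 yaw right -4.419621433128977 [556.25395172 188.18320505   5.        ] [543.00212925  43.0800813    5.        ] [684.60507666  32.13554676   5.        ]
1 [-0.02646499 -0.10846083  2.08103522 -0.05298994  0.64696625 -1.47314861] [-3.14159265  0.52361148  3.05123416]
-1 [-0.02646499 -0.10846083  2.08103522 -0.05298994  0.64696625  1.66844405] [ 3.14159265 -0.52361148 -0.09035849]
4.325 [513.21870344  85.08483602 184.17161088] {'fovy': 65.70646984690485, 'cx': 320.43319143564, 'cy': 241.52094833326348, 'eye': array([340.80784956,  98.83536698, 315.24519567]), 'orientation': array([2.31689626e+00, 5.38939068e-04, 1.48087766e+00])}
```

View pics/w1.png

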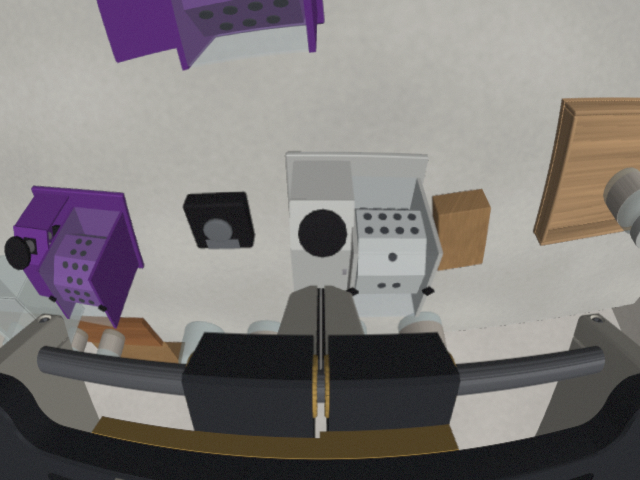

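The wrist picture shows the button at (322,233), the drum with eight at the front, one at (392,257) and two at (389,286), and the pointers at (352,291) and (428,291). Next I refine the button position and check where the face with two dots sits.

```bash
python3 - <<'E'
from h import *
d=robot.get_image("wrist");im=d["img"]
def blob(im,x0,x1,y0,y1):
    m=(im[y0:y1,x0:x1].max(2)<60).astype(np.uint8)
    n,l,st,c=cv2.connectedComponentsWithStats(m);i=1+np.argmax(st[1:,4]);return c[i]+[x0,y0],st[i]
w=blob(im,292,352,203,262);print(w)
S,T=robot.get_image("scene"),robot.get_image("top")
rs=[ray(T,279.27,198.24),ray(d,*w[0],True)]
print("top+wrist",tri(rs)); print("scene+wrist",tri([ray(S,304.09,293.07),rs[1]]))
W=np.array([631.7,138.4,106]);print("two if up",proj(d,W,True),proj(T,W),"front edge", proj(d,W-[20,0,0],True))
print("ptrs",[proj(d,p,True) for p in([635,175,114],[628.4,101.7,115])])
print("tip",proj(d,robot.current_tcp_pos(),True))
cv2.imwrite("pics/w1c.png",cv2.resize(im[195:305,340:445],None,fx=5,fy=5,interpolation=cv2.INTER_CUBIC))
E
```

```text
(array([321.95840555, 232.90583478]), array([   7,    7,   47,   47, 1731], dtype=int32))
top+wrist (array([558.01008656,  80.6280757 , 104.24715668]), [np.float64(0.1120044087739205), np.float64(0.11200440877390336)])
scene+wrist (array([557.58754857,  80.11048634, 105.08325226]), [np.float64(0.566089283888609), np.float64(0.5660892838885311)])
two if up [388.47213151 283.71010919] [255.81392507 169.84870219] front edge [389.6097626  270.93662633]
ptrs [array([426.4040372 , 289.72824521]), array([350.92802469, 291.78488802])]
tip [323.33184684 277.5177071 ]
```

View pics/w1c.png

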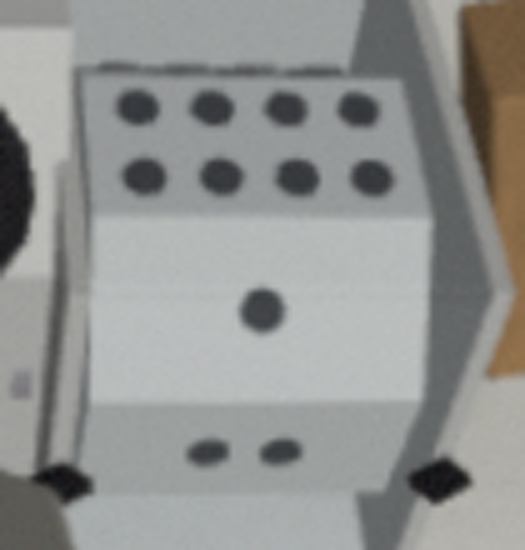

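Its front edge at row 275 lies behind where it would be with two squarely up (row 271). The drum is therefore somewhat short of two. First careful press.

```bash
cat >> h.py <<'E'
yaw=np.radians(-5.0); X=np.array([np.cos(yaw),np.sin(yaw),0]); AX=-.5*X+np.array([0,0,.8660254]); Y=np.array([-np.sin(yaw),np.cos(yaw),0])
ORI=R.from_matrix(np.c_[np.cross(Y,-AX),Y,-AX]).as_euler("xyz"); B=np.array([557.9,80.5,105.])
s=lambda:float((robot.current_tcp_pos()-B)@AX)
F=lambda:float(robot.current_contact_force()@AX)
def press(fs=18,v=40):
    f0=F(); hit=robot.move_linear(B-32*AX,ori=ORI,speed=v,f_stop=fs)
    r=(hit,round(s(),1),round(F()-f0,1)); robot.sleep(.1); r+=(round(s(),1),round(F()-f0,1))
    robot.move_linear(B+32*AX,ori=ORI,speed=110); return r+(round(robot.current_t(),2),)
def look(name):
    d=robot.get_image("wrist");im=d["img"]
    cv2.imwrite(f"pics/{name}.png",im)
    return d
E
python3 - <<'E'
from h import *
robot.move_linear(B+32*AX,ori=ORI)
hit=robot.move_linear(B-4*AX,ori=ORI,speed=30,f_stop=2); print("touch",hit,s(),F())
robot.move_linear(B+32*AX,ori=ORI)
print(press()); d=look("w2")
cv2.imwrite("pics/w2c.png",cv2.resize(d["img"][180:330,280:450],None,fx=4,fy=4,interpolation=cv2.INTER_CUBIC))
E
```

```text
touch False -3.8553392344511233 0.22305447476714224
(False, -31.7, 7.9, -31.7, 7.4, 9.34)
```

View pics/w2c.png

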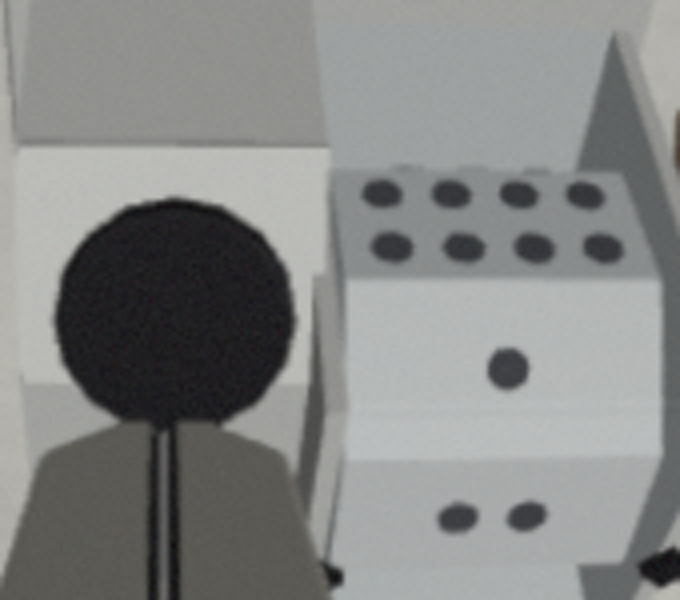

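The button did not reach its buffer: 7.9 N at the end of travel, so the press was partial. The closed fingertips meet the disc later than I assumed. The next press goes deeper and still stops on force.

```bash
sed -i 's/B-32\*AX/B-55*AX/' h.py
python3 - <<'E'
from h import *
robot.move_linear(B+5*AX,ori=ORI); f0=F()
hit=False; k=-10
# log force over depth in the first press
for k in range(-6,-56,-4):
    hit=robot.move_linear(B+k*AX,ori=ORI,speed=60,f_stop=18 if F()-f0<3 else max(2,18-(F()-f0)))
    print(round(s(),1),round(F()-f0,1),hit)
    if hit or F()-f0>16: break
robot.move_linear(B+32*AX,ori=ORI,speed=120); print(robot.current_t())
d=look("w3")
cv2.imwrite("pics/w3c.png",cv2.resize(d["img"][180:330,280:450],None,fx=4,fy=4,interpolation=cv2.INTER_CUBIC))
E
```

```text
-6.1 -0.0 False
-10.1 1.0 False
-14.2 0.4 False
-18.2 0.2 False
-22.2 0.6 False
-26.3 -0.2 False
-30.0 3.9 False
-34.0 5.5 False
-37.9 6.2 False
-41.9 7.3 False
-45.9 5.1 False
-49.2 19.0 False
13.6417
```

View pics/w3c.png

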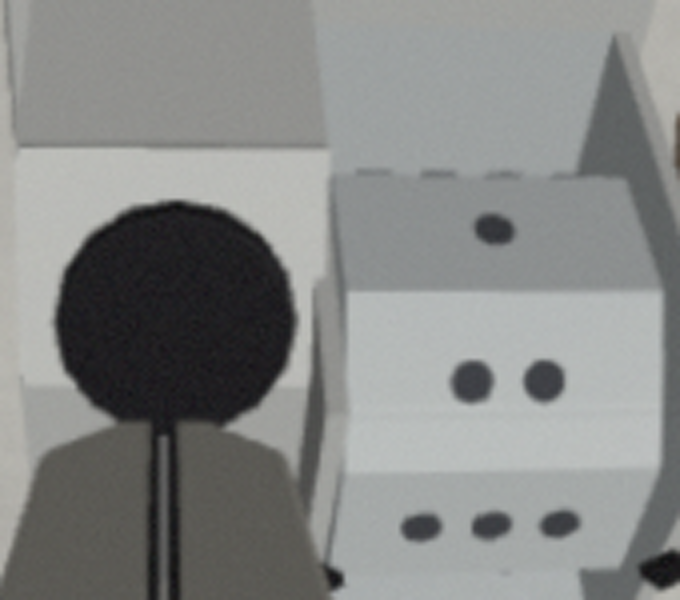

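The press at s=-49 met the buffer (19 N), and the drum moved one face. One is now at the front, with two and three near the top. Next I work out which face is squarely up, and where along the tool axis the closed fingertip really is.

```bash
python3 - <<'E'
from h import *
d=robot.get_image("wrist")
W=np.array([631.7,138.4,106]);h=20.7
for n,a in(("-45",-np.pi/4),("up",0),("+45",np.pi/4)):
    c=W-[0,0,50]+50*(np.sin(a)*X+[0,0,np.cos(a)]); print(n,proj(d,c,True))
print("edges front/back",proj(d,W-h*X,True),proj(d,W+h*X,True))
T=robot.current_tcp_pos()
for k in(0,10,20,30): print(k,proj(d,T+k*AX,True))
print("disc",proj(d,B,True), robot.current_gripper_width())
E
```

```text
-45 [406.37167324 274.10050239]
up [401.03686535 314.55577393]
+45 [392.39015118 321.19408177]
edges front/back [405.62663638 300.55098647] [396.8498418  327.05178043]
0 [323.38492498 277.51564064]
10 [323.50028567 284.41933596]
20 [323.62564925 291.95868231]
30 [323.76225043 300.21854968]
disc [323.25211202 260.3460891 ] 0.0020430694950622436
```

Three now lies squarely up: measured row 311 against 314 predicted, and two sits at the -45° place. So three more full presses are needed, with a picture check after each.

```bash
cat >> h.py <<'E'
def press2():
    robot.move_linear(B-22*AX,ori=ORI,speed=80); robot.sleep(.15); f0=F()
    hit=robot.move_linear(B-53*AX,ori=ORI,speed=30,f_stop=17); r=(hit,round(s(),1),round(F()-f0,1))
    robot.move_linear(B+32*AX,ori=ORI,speed=110); robot.sleep(.3); return r+(round(F()-f0,1),round(robot.current_t(),2))
E
python3 - <<'E'
from h import *
o=[]
for i in(1,2):
    r=press2(); print(r); d=look(f"w4_{i}"); o.append(cv2.resize(d["img"][215:330,350:450],None,fx=4,fy=4,interpolation=cv2.INTER_CUBIC))
    if not(r[0] and -52<r[1]<-46): break
cv2.imwrite("pics/w4.png",np.hstack(o))
E
```

```text
(True, -48.4, 14.5, -0.0, 16.74)
(True, -48.6, 16.3, 0.3, 19.8)
```

View pics/w4.png

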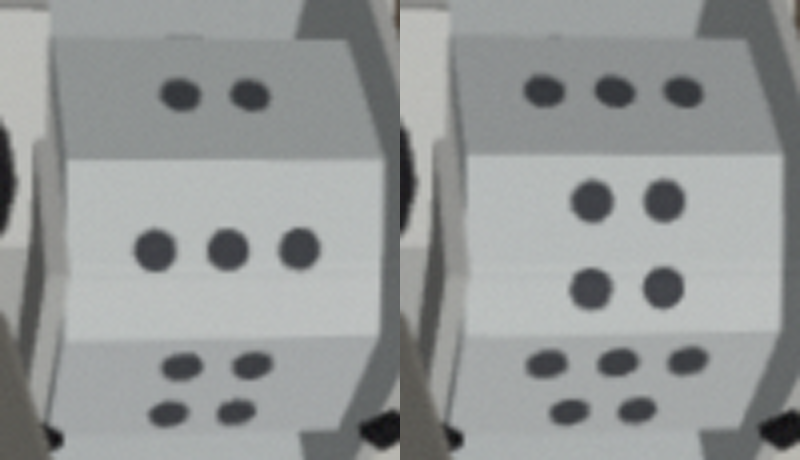

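The pictures show four, then five up, with the front edge of the upper face at rows 299.5 and 298 and the pointers unchanged. The lightest press (14.5 N) came out slightly less advanced, so the last one goes to about 20 N, the middle of the range.

```bash
sed -i 's/f_stop=17/f_stop=21/;s/B-53\*AX/B-54*AX/' h.py
python3 - <<'E'
from h import *
print(press2())
p=robot.current_tcp_pos()
robot.move_linear(p+[-40,0,110],speed=200)   # back and up, window in clear view
d=look("w5"); S=robot.get_image("scene")["img"];Tp=robot.get_image("top")["img"]
W=np.array([631.7,138.4,106]);u,v=proj(d,W,True).astype(int);print(u,v,robot.current_t())
c=lambda im,u,v,w:cv2.resize(im[v-w:v+w,u-w:u+w],(400,400),interpolation=cv2.INTER_CUBIC)
cv2.imwrite("pics/w5c.png",np.hstack([c(d["img"],u,v,50),c(Tp,256,170,22)]))
for a in(-.12,-.06,0,.06,.12):
    e=[W-[0,0,50]+50*np.array([0,0,np.cos(a)])-50*np.sin(a)*X+k*20.7*(np.cos(a)*X+[0,0,np.sin(a)]) for k in(-1,1)]
    print(a,[((proj(d,q,True)-[u-50,v-50])*4).round(0) for q in e],[((proj(d,q,True)-[u-50,v-50])*4).round(0) for q in ([635,175,114],[628.4,101.7,115])])
E
```

```text
(True, -49.3, 18.0, -0.1, 22.89)
384 247 23.775
-0.12 [array([210., 172.]), array([189., 258.])] [array([337., 225.]), array([ 69., 228.])]
-0.06 [array([211., 161.]), array([191., 255.])] [array([337., 225.]), array([ 69., 228.])]
0 [array([212., 150.]), array([193., 252.])] [array([337., 225.]), array([ 69., 228.])]
0.06 [array([213., 139.]), array([194., 248.])] [array([337., 225.]), array([ 69., 228.])]
0.12 [array([214., 127.]), array([196., 244.])] [array([337., 225.]), array([ 69., 228.])]
```

View pics/w5c.png

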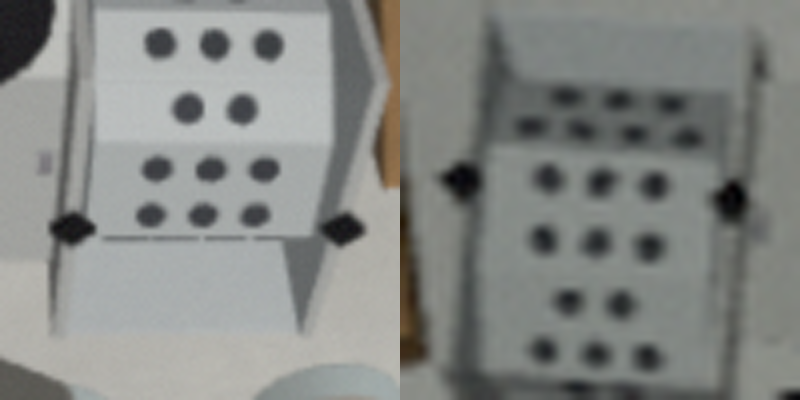

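```bash
python3 - <<'E'
from h import *
from scipy.optimize import least_squares
d=robot.get_image("wrist");T=robot.get_image("top")
# wrist crop px -> image px: /4 + (334,197); top crop: *0.11+(234,148)
wr=lambda r:197+r/4; tp=lambda r:148+r*.11
M=np.array([631.7,138.4,0])
def P(p,a,rad,off=0,ph=0):
    r,x0,ang=p[:3]; t=a+ang
    n=np.sin(t)*X+[0,0,np.cos(t)]; g=np.cos(t)*X-np.sin(t)*np.array([0,0,1])
    return M+x0*X+np.array([0,0,106-r])+rad*n+off*g
q=np.pi/4
def res(p):
    r=p[0];h=r*np.tan(q/2);s=p[3]
    o=[proj(d,P(p,-q,r,-h),True)[1]-wr(10),proj(d,P(p,0,r,-h),True)[1]-wr(142),proj(d,P(p,0,r,h),True)[1]-wr(238),
       proj(d,P(p,0,r,-s),True)[1]-wr(169),proj(d,P(p,0,r,s),True)[1]-wr(215),
       proj(d,P(p,-q,r,-s),True)[1]-wr(44),proj(d,P(p,-q,r,s),True)[1]-wr(108)]
    tt=[proj(T,P(p,0,r,h))[1]-tp(150),proj(T,P(p,0,r,s))[1]-tp(183),proj(T,P(p,0,r,-s))[1]-tp(243),proj(T,P(p,-q,r,s))[1]-tp(303),proj(T,P(p,-q,r,-s))[1]-tp(355),proj(T,P(p,q,r,s))[1]-tp(100),proj(T,P(p,q,r,-s))[1]-tp(132)]
    return o+tt
f=least_squares(res,[50,0,0,8]);print(f.x.round(3),np.round(f.fun,1))
J=np.linalg.inv(f.jac.T@f.jac);print(np.sqrt(np.diag(J))*.5)
E
```

```text
[42.334 -0.115 -0.126  8.386] [ 0.2  0.1  1.   0.1  0.5  0.2 -0.1  0.5  0.5  0.6  0.6  0.2  0.2  0.4]
[0.44526238 1.1096134  0.02556194 0.27313613]
```

The drum now shows six dots up between the pointers. The fit says it is not short of six, and to within the camera's accuracy it is square or slightly past. Nothing else was touched and the arm is clear.

```bash
python3 -c "
from bench import robot
print(robot.hand_in(),robot.current_t())"
```

```text
the job is handed in; nothing more can be done
the job is handed in; nothing more can be done
```

The job is handed in with six dots up in the window, the button released, no force over 19 N read, the arm clear and about 24 s used; squareness is less sure, since my image fit put the drum about 0.13 rad past square, which could be partly camera error, and the first press stopped short before four full ones.

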